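# Clear the setting ring, free the case lid and hold it open

### The arm

A 6-joint arm with a two-finger parallel gripper is mounted at the origin on a cart in front of the work surface, level with it; the furniture and walls round the work are solid. World frame = base frame: x ahead of the robot, y to its left, z up, the work surface at z = 0. Lengths are in m, angles in rad, forces in N, time in s.
With the tool pointing down it reaches from about 0.425 to 0.925 m from the base axis. Payload 12.5 kg.
Tool frame: the origin (TCP) lies midway between the tips of the shut fingers; the grasp point (between the pads) lies 19 mm behind it; z points along the fingers, y is the line along which they close (so a half turn about z gives the same grasp; the last joint's range is limited). The gripper opens to 85 mm and grips with 20 to 120 N. Pads are 22 mm wide; open, the fingers measure 114 mm over their backs; the gripper's body (76 mm by 85 mm) begins 54 mm behind the grasp point. The pads swing forward as they close: fully open they stand 13 mm farther back than shut.
Start: joints at [-1.246, 0.491, 1.559, -0, 1.092, -0.106], TCP at [0.261, -0.568, 0.231] pointing down, gripper open.
Joint ranges: [-3.1, 3.1], [-0.84, 2.19], [0.05, 2.79], [-1.13, 4.28], [0.06, 2.93], [-2.69, 2.69]. Speed limits (rad/s): [2.22, 2.22, 2.79, 3.14, 3.14, 3.14].

### API

Orientations are given as a 3x3 rotation matrix whose columns are the frame's x, y, z axes.
In Python, from workcell import arm gives the robot as it stands. The module is installed in compiled form; this text tells all that it offers. Calls block until the motion is done:
- arm.movep(position, orientation): joint-space move of the TCP to a pose.
- arm.servo_line(position, attitude=None, feed=0.15): straight line of the TCP; attitude=None keeps the orientation; feed is the mean speed in m/s.
- arm.goto_joints(angles): joint-space move.
- arm.let_go() and arm.clamp(grip_force=None): open the fingers fully, or close them until they stop; grip_force is the grip in N (None keeps the last).
- arm.pause(seconds).
- arm.solve_ik(position, orientation): joint angles nearest the present ones, or None.
- arm.state(): the state.
- arm.snapshot(name): name is "side" or "top" or "wrist"; returns the picture (384x512x3 uint8, red, green, blue); there is no depth.
- arm.camera_params(name): a dict with "camera_matrix" (3x3 intrinsics, pixels), "view" (4x4, takes a point from world to camera coordinates). Camera axes: x right, y down, z forward; pixel columns grow to the right and rows downward; lengths in m; the calibration is good to about 2 mm. A picture is of the moment at which its call begins: read the wrist's pose just before it. camera_params takes no time and is no camera call; for the wrist camera it gives the pose at the moment of the call.
A pose or a line that the arm cannot do raises arm.IKError and nothing moves.
- arm.close_job(): hands the job in; it is judged then, once.
The state is a dict: "time": time; "q": joint angles; "qd": joint speeds; "joint_torque": joint torques, N m; "ee_pos": TCP position; "eef_rot": TCP orientation; "contact_force": force on the tool from outside, world axes, zero at the start; "ft_torque": the same for the moment, N m; "width": finger opening in m; "finger_force": force on a finger pad.
Only numpy, scipy, OpenCV 4.12 (cv2) and the standard library are available. Lean on these libraries where they do the work, as an engineer would, in place of code of your own. Each camera call takes 0.05 s, during which the arm holds its last target. There are 200 camera calls.

### The job

Someone hung the steel setting ring over the knob of the blue gauge case: lift it up and off, and lower it (do not drop it) flat and wholly onto the round cork mat and let go. Then tug the lid up by its knob to learn whether it is caught, leaving the red latch alone until you have tried; if it is caught, slide the red latch to free it. Raise the lid about half way (near 45 degrees) so that the gauges inside can be reached, and finish while still holding it there with the gripper, since it falls shut by itself; do not shift the jar, the black and steel cylinder or the brass bush.

Things in the scene. Friction and masses are not known exactly. Their poses are not given: they have to be found in the camera images.
- case: blue gauge case fixed on the plate, 140 x 180 x 50 mm (x, y, z). Origin: centre of its underside; its front (latch) faces its -x, its lid is hinged along y at the back. The front 30 mm of its top is a fixed ledge at z = 50 mm; behind it lies the grey lid, its top also at z = 50 mm.
- lid (a joint): lid angle in rad, 0 = shut, grows as the front edge rises, stop at 1.25. 0.27 kg (about 2 N to lift at the knob); falls shut when let go from any angle. A hidden inner catch may or may not hold it, which cannot be seen: a caught lid rises by only about 0.04 rad (3 mm at the knob) and then stops hard, a free one keeps rising.
- lid_knob (a point): centre of the black ball knob, 14 mm across, on the lid: on a stem 8 mm thick, 35 mm above the hinge line and 80 mm in front of it; with the lid shut at (-18, 0, 82) mm in the case frame, 32 mm above the lid's top. A round thing that the fingers can pinch and that can turn between them.
- lid_hinge (a point): middle of the lid's hinge line, at (62, 0, 47) mm in the case frame; the line runs along the case's y.
- latch (a joint): travel of the red latch in m: 0 as found, 0.020 = fully slid along the case's -y (away from the knob, to the right seen from the front). About 3 N moves it and it stays where it is left. Fully slid it always frees the lid, if the lid is resting shut while it slides.
- latch_grip (a point): centre of the red latch's upright grip, 14 x 16 x 22 mm (x, y, z of the case), standing 25 mm above the ledge; at (-55, -48, 64) mm in the case frame when the latch is at 0.
- ring: loose steel setting ring, 62 mm outside, clear bore about 18 mm as it behaves, 20 mm thick, 0.3 kg. Origin: centre of its underside, z along its axis. At the start it lies flat on the lid's top round the knob, which sticks out above it by 19 mm.
- mat: round cork mat fixed on the plate, 120 mm across, 4 mm thick. Origin: centre of its underside.
- jar: white screw-top jar, 48 mm across, 62 mm tall, loose; leave alone. Origin: centre of underside.
- cyl: cylinder square, steel below and black above, 38 mm across, 80 mm tall, loose; leave alone. Origin: centre of underside.
- bush: brass-coloured bush, 28 mm across, 27 mm tall, loose; leave alone. Origin: centre of underside.
Mind the look-alikes: they are no part of the job. Leave any orange or purple look-alike of the ring alone.

How it is judged:
By the outcome, as a careful person would: the job done as asked, in the order asked, and still so for the second after the job is handed in, while the arm keeps its last pose, push and grip.
It also fails if it takes over 61 s, if anything falls off the work surface, if the arm or the gripper's body presses on something with over 40 N, if the wrist force passes 120 N, or if a joint passes its speed limit or range.

## Working session

There is one attempt and no reset: what is moved stays moved. The work goes in short steps, each a Python script; the robot and the scene stay as the last script left them, time stands still between calls to the robot, and variables do not carry over. Pictures are saved under pics/ and viewed, at most 10 in all, crops included, and the job is handed in when it is done.

```bash
mkdir -p pics
python3 - <<'E'
from workcell import arm
import cv2,numpy as np
for n in("top","side"):
    im=arm.snapshot(n);cv2.imwrite(f"pics/{n}0.png",im[:,:,::-1]);
    p=arm.camera_params(n);print(n,p["camera_matrix"].round(1).tolist(),p["view"].round(3).tolist())
print(arm.state())
E
```

```text
top [[449.3, 0.0, 263.1], [0.0, 449.3, 191.7], [0.0, 0.0, 1.0]] [[0.019, -1.0, -0.001, 0.068], [-0.997, -0.019, -0.069, 0.505], [0.069, 0.003, -0.998, 1.46], [0.0, 0.0, 0.0, 1.0]]
side [[407.3, 0.0, 247.4], [0.0, 407.3, 185.3], [0.0, 0.0, 1.0]] [[-0.993, -0.121, 0.013, 0.497], [-0.069, 0.472, -0.879, 0.064], [0.1, -0.873, -0.477, 1.163], [0.0, 0.0, 0.0, 1.0]]
{'time': 0.1, 'q': array([-1.24562336e+00,  4.91539787e-01,  1.55937742e+00,  1.37029185e-05,
        1.09172060e+00, -1.05604644e-01]), 'qd': array([-0.00095527, -0.00080879, -0.00220683,  0.00108488,  0.00080407,
       -0.0006303 ]), 'joint_torque': array([ 1.88896884e-03, -6.19448018e+01, -2.62026590e+01, -8.66249093e-05,
        2.93733952e-03, -7.69077985e-06]), 'ee_pos': array([ 0.26094365, -0.567704  ,  0.23076483]), 'eef_rot': array([[ 9.08643972e-01,  4.17571584e-01, -3.22375516e-04],
       [ 4.17571690e-01, -9.08643437e-01,  9.94269161e-04],
       [ 1.22254151e-04, -1.03805157e-03, -9.99999454e-01]]), 'contact_force': array([-0.51127428, -1.17458225,  0.22629427]), 'ft_torque': array([ 0.01046094, -0.01091096, -0.07190267]), 'finger_force': 0.0, 'width': 0.08519005240949533}
```

View pics/top0.png

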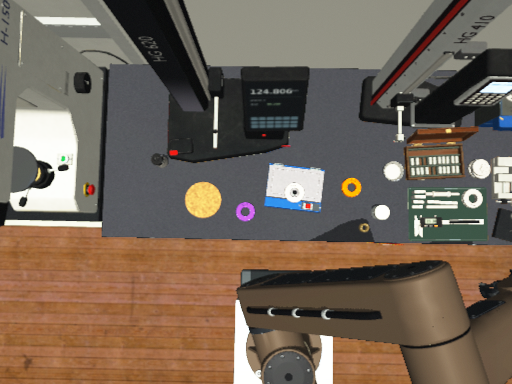

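View pics/side0.png

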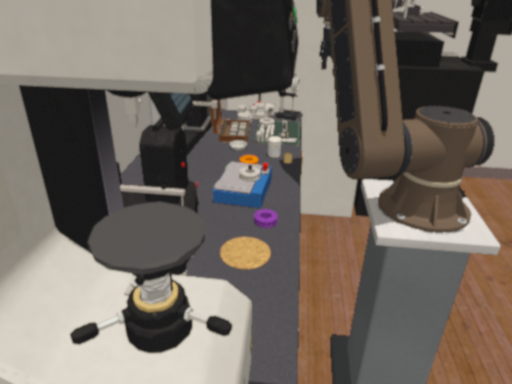

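The top view shows the case at about (295,187), with the steel ring round the knob at (294,192) and the red latch at (308,206). The mat is at (203,199). Ring candidates are steel (294,192), purple (245,211) and orange (351,187). The steel one on the case fits the description; the other two are look-alikes. The jar is at (381,212), the bush at (364,227) and the cylinder square probably at (160,159). I'll measure these and confirm the ring in a crop.

```bash
cat > h.py <<'E'
from workcell import arm
import cv2,numpy as np
def ray(p,uv):
    V=p["view"];R=V[:3,:3];d=R.T@np.linalg.inv(p["camera_matrix"])@np.array([uv[0],uv[1],1.]);return -R.T@V[:3,3],d
def onz(p,uv,z):
    c,d=ray(p,uv);return c+d*(z-c[2])/d[2]
def proj(p,X):
    V=p["view"];x=p["camera_matrix"]@(V[:3,:3]@np.asarray(X)+V[:3,3]);return x[:2]/x[2]
def blob(im,lo,hi,box=None):
    h=cv2.cvtColor(im,cv2.COLOR_RGB2HSV);m=cv2.inRange(h,np.array(lo),np.array(hi))
    if box: k=np.zeros_like(m);x0,y0,x1,y1=box;k[y0:y1,x0:x1]=1;m=m*k
    c=max(cv2.findContours(m,cv2.RETR_EXTERNAL,cv2.CHAIN_APPROX_NONE)[0],key=cv2.contourArea)
    M=cv2.moments(c);return np.array([M["m10"],M["m01"]])/M["m00"],c
E
python3 - <<'E'
from h import *
im=cv2.imread("pics/top0.png")[:,:,::-1].copy();p=arm.camera_params("top")
uv,c=blob(im,(10,90,120),(25,255,255),(180,170,225,230));r=cv2.minEnclosingCircle(c)
print("mat",uv,onz(p,uv,.004).round(4),"diam",2*r[1]/449.3*1.44)
uv,c=blob(im,(100,120,60),(125,255,255),(255,150,335,220));print("blue",uv,cv2.contourArea(c))
uv,c=blob(im,(0,150,120),(6,255,255),(300,195,320,215));print("latch",uv,cv2.contourArea(c),onz(p,uv,.07).round(4))
h=cv2.cvtColor(im,cv2.COLOR_RGB2HSV)
k=np.zeros((384,512),np.uint8);k[158:218,258:332]=1
m=((cv2.inRange(h,np.array((95,60,60)),np.array((125,255,255)))|cv2.inRange(h,np.array((0,0,120)),np.array((180,40,255))))*k)
m=cv2.morphologyEx(m,cv2.MORPH_CLOSE,np.ones((5,5)))
c=max(cv2.findContours(m,0,1)[0],key=cv2.contourArea);q=cv2.boxPoints(cv2.minAreaRect(c))
print("case corners",[onz(p,a,.05).round(4)[:2].tolist() for a in q],q.tolist())
uv,c=blob(im,(0,0,0),(180,255,70),(285,180,305,204));print("knob",uv,cv2.contourArea(c),onz(p,uv,.089).round(4))
cv2.imwrite("pics/top_crop.png",cv2.resize(im[150:240,150:400,::-1],None,fx=3.2,fy=3.2,interpolation=2))
E
```

```text
mat [202.64719587 199.45198868] [0.4753 0.2778 0.004 ] diam 0.1177036756612717
blue [282.98870968 203.7844086 ] 310.0
latch [307.5 205.5] 9.0 [ 0.4593 -0.0635  0.07  ]
case corners [[0.4556, 0.0768], [0.5999, 0.0621], [0.581, -0.1222], [0.437, -0.1063]] [[263.145751953125, 206.0479736328125], [268.546630859375, 161.49050903320312], [325.5574951171875, 168.40090942382812], [320.1566162109375, 212.9583740234375]]
knob [294.0952381 191.9047619] 3.5 [ 0.5003 -0.0192  0.089 ]
```

View pics/top_crop.png

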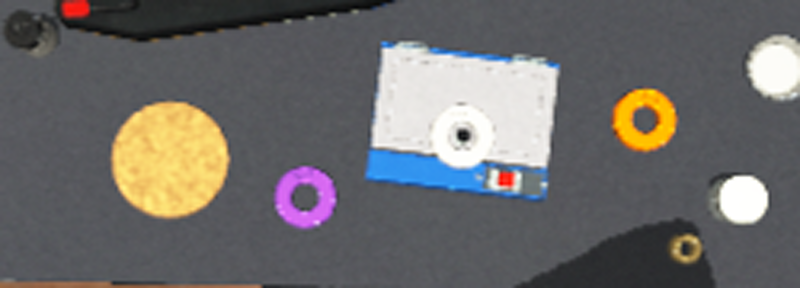

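The crop confirms it: the steel ring with the black knob inside sits on the blue case, the red latch is at the front right, and the purple and orange rings are separate. The measured sizes, knob and latch agree with a case pose of (0.518, -0.021), yaw -0.10. I'll move above the knob for a closer look.

```bash
cat >> h.py <<'E'
YAW=-0.101
def Rd(y=YAW):
    c,s=np.cos(y),np.sin(y);return np.array([[c,s,0],[s,-c,0],[0,0,-1.]])
E
python3 - <<'E'
from h import *
arm.movep([.47,-.02,.22],Rd())
p=arm.camera_params("wrist");im=arm.snapshot("wrist");s=arm.state();print(s["time"],s["ee_pos"],s["contact_force"])
cv2.imwrite("pics/w1.png",im[:,:,::-1]);np.savez("w1.npz",K=p["camera_matrix"],V=p["view"])
print(proj(p,[.5003,-.0195,.089]),proj(p,[.459,-.0635,.075]))
E
```

```text
2.2583 [ 0.47017112 -0.02056141  0.21997417] [-0.53341852 -0.00118731  0.2270893 ]
[251.92647688 151.07822117] [295.43893747 181.5802146 ]
```

View pics/w1.png

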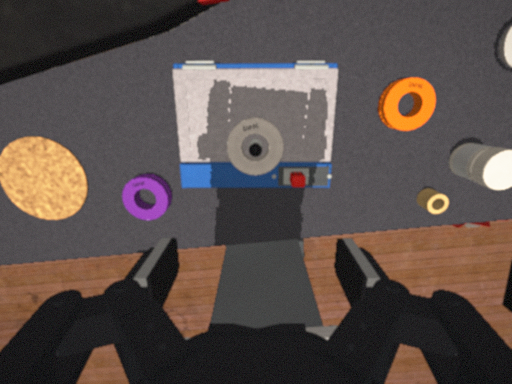

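The wrist view shows the ring at (255,147) with the knob at (256,150) and the red latch at (298,180). The case front edge lies at row 187, and the mat is at (43,178). The earlier estimates project to within about 4 px. I'll refine the knob, ring and latch positions from here.

Run:
```python
from h import *
d=np.load("w1.npz");p=dict(camera_matrix=d["K"],view=d["V"])
im=cv2.imread("pics/w1.png")[:,:,::-1].copy()
uv,c=blob(im,(0,0,0),(180,255,45),(246,138,267,160));(a,r)=cv2.minEnclosingCircle(c);print("knob",uv,a,r,onz(p,uv,.082).round(4))
uv,c=blob(im,(0,150,90),(6,255,255),(285,165,312,192));print("latch",uv,cv2.boundingRect(c),onz(p,uv,.072).round(4))
uv,c=blob(im,(0,0,105),(180,60,190),(226,116,285,180));a,r=cv2.minEnclosingCircle(c);print("ring",uv,a,r,cv2.contourArea(c),onz(p,a,.07).round(4),proj(p,[.5,-.02,.07]))
uv,c=blob(im,(100,120,60),(125,255,255),(170,155,340,195));q=c[:,0].astype(float)
for f in((-1,1),(1,1)):
    t=q[np.argmax(q@np.array(f))];print("base corner front",t,onz(p,t,.0).round(4),onz(p,t,.05).round(4))
uv,c=blob(im,(8,80,90),(25,255,255),(0,130,100,230));print("mat",uv,onz(p,uv,.004).round(4))
```

```text
knob [254.98876404 149.66853933] (255.0, 149.63636779785156) 5.72448205947876 [ 0.5002 -0.0226  0.082 ]
latch [297.3145072  179.33997785] (290, 173, 15, 14) [ 0.4605 -0.0661  0.072 ]
ring [254.93203252 142.7604336 ] (255.0, 138.5) 36.70500183105469 3075.0 [ 0.5102 -0.0236  0.07  ] [252.64159698 148.21316985]
base corner front [182. 187.] [0.4441 0.0867 0.    ] [0.4585 0.0709 0.05  ]
base corner front [330. 172.] [ 0.4446 -0.1211  0.    ] [ 0.4589 -0.1083  0.05  ]
mat [ 42.69276373 177.77256611] [0.478  0.2734 0.004 ]
```

Run:
```python
from h import *
K=np.array([.5005,-.0212])
def st(n):
    s=arm.state();print(n,round(s["time"],2),s["ee_pos"].round(4),s["contact_force"].round(1),round(s["width"],4),round(s["finger_force"],1))
arm.movep([*K,.12],Rd());arm.servo_line([*K,.048],feed=.08);st("down")
arm.clamp(30);st("clamp")
p=arm.camera_params("wrist");cv2.imwrite("pics/w2.png",arm.snapshot("wrist")[:,:,::-1])
```

```text
down 3.81 [ 0.5007 -0.0212  0.0484] [-0.5 -0.5 -0.1] 0.0853 0.0
clamp 4.17 [ 0.5007 -0.0213  0.0488] [-1.8 -0.5  8.8] 0.0594 30.4
```

View pics/w2.png

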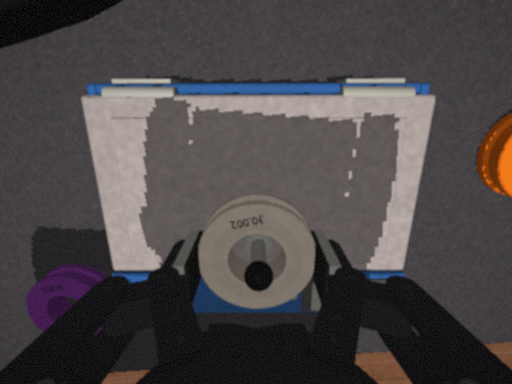

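The pads hold the ring on both sides at (205,255) and (315,255), with the knob in its bore at (259,276). Next I'll lift it straight up.

Run:
```python
from h import *
K=np.array([.5005,-.0212])
def st(n):
    s=arm.state();print(n,round(s["time"],2),s["ee_pos"].round(4),s["contact_force"].round(1),round(s["width"],4),round(s["finger_force"],1))
for z in(.053,.07,.095): arm.servo_line([*K,z],feed=.06);st(z)
arm.servo_line([*K,.17],feed=.12);st("up")
cv2.imwrite("pics/s2.png",cv2.resize(arm.snapshot("side")[120:260,170:330,::-1],None,fx=4,fy=4))
cv2.imwrite("pics/w3.png",arm.snapshot("wrist")[:,:,::-1])
```

```text
0.053 4.47 [ 0.5006 -0.0212  0.0533] [-0.3 -0.3 -2.4] 0.0592 33.0
0.07 4.91 [ 0.5007 -0.0212  0.0704] [-0.1 -0.1 -2.8] 0.0595 33.0
0.095 5.47 [ 0.5005 -0.0212  0.0952] [ 0.4 -0.9 -2.8] 0.0594 33.0
up 6.25 [ 0.5002 -0.0211  0.1694] [-1.1  0.3 -2.4] 0.0593 33.0
```

View pics/s2.png

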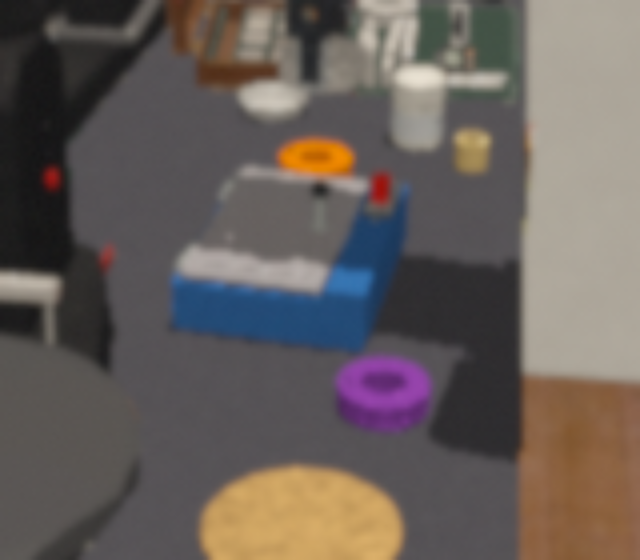

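The ring is off the knob (about 3 N carried), the lid is still shut and the neighbours are undisturbed. I'll carry it to the mat and lower it until contact.

Run:
```python
from h import *
M=np.array([.4768,.2755])
def st(n):
    s=arm.state();print(n,round(s["time"],2),s["ee_pos"].round(4),s["contact_force"].round(1),round(s["width"],4),round(s["finger_force"],1));return s
arm.movep([*M,.12],Rd());s=st("over")
arm.servo_line([*M,.012],feed=.1);f0=st("low")["contact_force"][2]
for z in np.arange(.009,-.002,-.0015):
    arm.servo_line([*M,z],feed=.03)
    f=arm.state()["contact_force"][2]
    if f-f0>3: break
st("touch")
arm.let_go();st("open");arm.servo_line([*M,.10],feed=.12)
arm.servo_line([M[0]-.04,M[1],.2],feed=.2)
im=arm.snapshot("top");cv2.imwrite("pics/t4.png",im[:,:,::-1])
p=arm.camera_params("wrist");im=arm.snapshot("wrist");cv2.imwrite("pics/w4.png",im[:,:,::-1]);st("")
print(proj(p,[*M,.004]))
```

```text
over 7.51 [0.4772 0.2747 0.1201] [-0.1 -0.1 -3.1] 0.0594 33.0
low 8.74 [0.4771 0.2756 0.0125] [-0.8 -0.5 -2.3] 0.059 33.0
touch 10.24 [0.4769 0.2756 0.0028] [-3.9 -2.2 15.9] 0.0599 34.6
open 10.62 [0.4768 0.2755 0.0014] [-1.   0.9 -0.2] 0.0853 0.0
 12.38 [0.4367 0.2753 0.1986] [ 0.6  0.3 -0.2] 0.0852 0.0
[252.26051275 133.62245088]
```

View pics/w4.png

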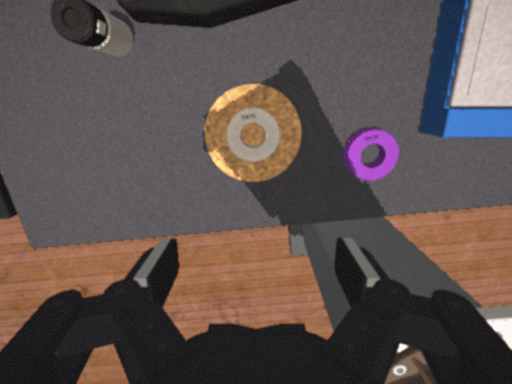

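The ring lies flat and centred on the mat, ring (253,134) and mat (253,133). Now I'll pinch the knob and tug in small steps along the lid's arc.

```bash
cat >> h.py <<'E'
K=np.array([.5005,-.0212]);X=np.array([np.cos(YAW),np.sin(YAW)])
def kp(t,dz=0,k=K):
    c,s=np.cos(t),np.sin(t);r=80-80*c+35*s
    return np.array([*(k+X*r/1000),.028+(35*c+80*s)/1000+dz])
def st(n):
    s=arm.state();print(n,round(s["time"],2),s["ee_pos"].round(4),s["contact_force"].round(1),round(s["width"],4),round(s["finger_force"],1));return s
E
python3 - <<'E'
from h import *
arm.movep([*K,.16],Rd());arm.servo_line(kp(0),feed=.12);st("down")
arm.clamp(50);st("clamp")
for t in(.015,.03,.045,.06,.075,.09,.12):
    arm.servo_line(kp(t),feed=.02);s=st(t)
    if s["contact_force"][2]<-14: break
E
```

```text
down 14.51 [ 0.5008 -0.021   0.0635] [0.1 0.1 0.2] 0.0853 0.0
clamp 15.2 [ 0.5005 -0.022   0.0632] [-3.5 -7.6  4.2] 0.0108 48.6
0.015 15.45 [ 0.5008 -0.022   0.0642] [-0.7 -8.5 -0.8] 0.0103 48.6
0.03 15.7 [ 0.5014 -0.0221  0.0653] [-1.8 -8.7 -1.1] 0.0102 48.6
0.045 15.95 [ 0.5019 -0.0221  0.0665] [-1.7 -9.1 -1.8] 0.0106 48.6
0.06 16.2 [ 0.5021 -0.0221  0.0671] [-1.  -7.8 -8.1] 0.0103 48.8
0.075 16.45 [ 0.5023 -0.0221  0.0675] [ -0.7  -8.9 -17.5] 0.0106 48.8
```

The lid is caught: it rises about 4 mm and then stops hard at -17 N. I'll lower it, let go, and slide the latch 20 mm by pinching its grip.

Run:
```python
from h import *
K2=np.array([.5005,-.0225])
arm.servo_line(kp(0),feed=.03);st("lowered");arm.let_go();arm.servo_line([*K2,.15],feed=.15)
L=np.array([.4592,-.0662]);Yc=np.array([-X[1],X[0]])
arm.servo_line([*L,.13],feed=.15);arm.servo_line([*L,.060],feed=.1);st("at latch")
arm.clamp(30);st("clamp")
for d in(.005,.01,.015,.0195,.0225):
    arm.servo_line([*(L-Yc*d),.060],feed=.04);s=st(d)
    if np.linalg.norm(s["contact_force"][:2])>25: break
arm.let_go();st("open");arm.servo_line([*(L-Yc*d),.17],feed=.15)
p=arm.camera_params("wrist");im=arm.snapshot("wrist");cv2.imwrite("pics/w5.png",im[:,:,::-1])
uv,c=blob(im,(0,150,90),(6,255,255),(150,120,420,300));print(uv,cv2.boundingRect(c),onz(p,uv,.072).round(4))
print("expected",L-Yc*.02)
```

```text
lowered 16.82 [ 0.5005 -0.022   0.0632] [-2.4 -8.1  3.4] 0.0108 50.6
at latch 19.69 [ 0.4595 -0.0661  0.0604] [-0.3 -0.1  0.4] 0.0853 0.0
clamp 20.32 [ 0.4593 -0.0663  0.0602] [-1.2 -0.5  5.9] 0.0149 31.8
0.005 20.6 [ 0.4587 -0.0715  0.0602] [-2.  -2.4  6.4] 0.0155 31.9
0.01 20.88 [ 0.4582 -0.0765  0.0602] [-1.4 -2.1  6.5] 0.015 31.9
0.015 21.15 [ 0.4577 -0.0815  0.0602] [-2.1 -3.   5.5] 0.0148 31.9
0.0195 21.42 [ 0.4573 -0.086   0.0602] [-1.5 -2.   6. ] 0.0153 31.9
0.0225 21.67 [ 0.4571 -0.0867  0.0603] [ 4.7 24.2  9.1] 0.015 32.5
open 22.35 [ 0.4569 -0.0887  0.06  ] [0.4 0.5 0.8] 0.085 0.0
[253.9033256  187.82134571] (246, 179, 16, 18) [ 0.458  -0.0867  0.072 ]
expected [ 0.45718343 -0.08609808]
```

View pics/w5.png

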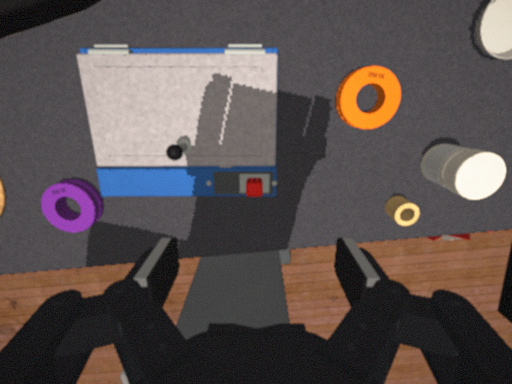

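The latch is fully slid to its hard stop, red at (254,188), and the lid is shut with the knob at (175,152). Now I'll raise the lid to 45°, checking force along the arc.

Run:
```python
from h import *
K2=np.array([.5005,-.0225])
arm.servo_line([*K2,.15],feed=.18);arm.servo_line(kp(0,k=K2),feed=.1);st("down")
arm.clamp(50);st("clamp")
for t in(.03,.06,.1,.15,.2,.28,.36,.44,.52,.6,.68,.74,.79):
    arm.servo_line(kp(t,k=K2),feed=.04);s=st(t)
    if np.linalg.norm(s["contact_force"])>22: print("STOP");break
cv2.imwrite("pics/s6.png",cv2.resize(arm.snapshot("side")[120:280,170:330,::-1],None,fx=3.5,fy=3.5))
```

```text
down 24.9 [ 0.5007 -0.0226  0.0635] [ 0.6 -0.2  0.3] 0.0853 0.0
clamp 25.59 [ 0.5005 -0.0223  0.0632] [-0.3  4.4  4.1] 0.0105 48.7
0.03 25.84 [ 0.5015 -0.0224  0.0653] [ 1.2  4.4 -1.8] 0.0106 48.6
0.06 26.09 [ 0.5025 -0.0225  0.0676] [ 0.2  5.  -2. ] 0.0107 48.6
0.1 26.34 [ 0.5041 -0.0227  0.0706] [ 1.   5.9 -2.7] 0.011 48.7
0.15 26.6 [ 0.5063 -0.0229  0.0743] [ 0.5  5.7 -3.5] 0.0107 48.7
0.2 26.86 [ 0.5088 -0.0232  0.0781] [ 0.2  5.1 -4. ] 0.0107 48.7
0.28 27.18 [ 0.5131 -0.0236  0.0839] [-0.2  6.  -3.2] 0.0108 48.6
0.36 27.51 [ 0.5178 -0.0241  0.0891] [-0.6  4.2 -3.7] 0.0106 48.7
0.44 27.83 [ 0.523  -0.0245  0.0939] [ 1.   5.4 -4.5] 0.0102 48.6
0.52 28.16 [ 0.5286 -0.0251  0.0983] [ 0.6  5.1 -5.9] 0.0104 48.7
0.6 28.48 [ 0.5344 -0.0257  0.1022] [ 1.3  6.3 -6.5] 0.0106 48.6
0.68 28.81 [ 0.5403 -0.0263  0.1056] [ 1.3  5.9 -6.9] 0.0103 48.7
0.74 29.09 [ 0.5449 -0.0268  0.1078] [ 0.   6.  -6.7] 0.0106 48.7
0.79 29.35 [ 0.5488 -0.0272  0.1095] [ 0.6  5.1 -6.3] 0.0103 48.7
```

View pics/s6.png

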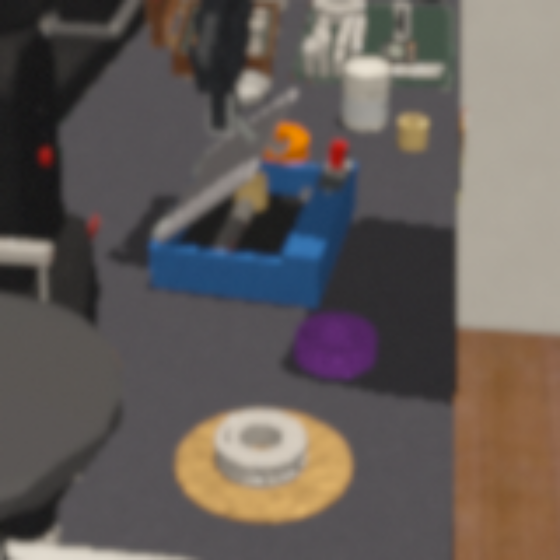

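The lid is held open at about 45°, with its front edge near (262,165) in the crop. The ring is flat on the mat at (262,445), and nothing else has moved. I'll check that the hold is steady, then hand in.

Run:
```python
from h import *
arm.pause(.7);st("hold");print(arm.close_job())
```

```text
hold 30.1 [ 0.5487 -0.0272  0.1094] [ 0.1  5.5 -6.4] 0.0103 48.7
the job is handed in; nothing more can be done
None
```

The job is handed in at about 30 s: the ring lies flat on the cork mat, the tug showed the lid was caught so I slid the red latch fully, and the gripper is still holding the lid at about 45°.

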